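# Load the damp cabinet and wind its vent shut

### The arm

A 7-joint arm with a two-finger parallel gripper is mounted at the origin on the work surface. World frame = base frame: x ahead of the robot, y to its left, z up, the work surface at z = 0. Lengths are in m, angles in degrees, forces in N, time in s.
With the tool pointing down it reaches from about 0.4 to 0.9 m from the base axis. Payload 5.5 kg.
Tool frame: the origin (TCP) lies midway between the tips of the shut fingers; the grasp point (between the pads) lies 19 mm behind it; z points along the fingers, y is the line along which they close (so a half turn about z gives the same grasp; the last joint's range is limited). The gripper opens to 92 mm and grips with 3 to 60 N. Pads are 19 mm wide; open, the fingers measure 130 mm over their backs; the gripper's body (75 mm by 190 mm) begins 47 mm behind the grasp point.
Start: joints at [80.455, 28.699, -24.465, 88.831, 12.651, 65.22, -12.049], TCP at [0.271, -0.591, 0.227] pointing down, gripper open.
Joint ranges: [-164.97, 164.97], [-17.58, 116.51], [-87.97, 89.64], [11.32, 138.91], [-80.73, 260.73], [10.89, 115.49], [-147.41, 147.41]. Speed limits (degrees/s): [147.25, 147.25, 180, 180, 180, 180, 180].

### API

Orientations are given as [roll, pitch, yaw] about the fixed x, y, z axes, in that order (R = Rz(yaw) Ry(pitch) Rx(roll)).
In Python, from bench import status, vision, order gives the robot as it stands.
- The arm moves only by the tool drive_tool, never from a script. Its argument "commands" is a list that holds one entry, the list of rows, each a list of 7 numbers: the shift along the tool's x, y, z in m, then the turn, a rotation vector about the tool's x, y, z in degrees, then the closure, from 0 (fully open) to 1 (shut). In form: [[[tx, ty, tz, wx, wy, wz, grip], ...]]. A call has 1 to 5 rows; each row is the pose to reach, as a shift and turn from the pose commanded when the call began, along the tool's axes at that moment; what a row does not reach only later rows make up. A row lasts 1/8 s, in which the tool goes at most 62.5 mm and 10.7 degrees, less where a joint would pass 70% of its speed; a pose out of reach is approached as far as the arm can. A call with a gripper value outside its range is refused whole. The fingers move at their own pace and stop on an object; "squeeze" is the grip in N (left out, the last holds). Time passes only in rows, so rows that repeat a pose let the fingers close. It gives the time, the measured TCP pose, the force, the opening and the grip force at its end, in the units of the state.
- status.observe(): the state, without advancing time (a new reading comes with each control period).
- vision.camera(name): name is "side" or "top" or "wrist"; returns the picture (384x512x3 uint8, red, green, blue); there is no depth.
- vision.camera_params(name): a dict with "fx", "fy", "cx", "cy" (pixels), "rvec" (rotation vector, rad) and "tvec" (3), from world to camera coordinates, as OpenCV has them; the wrist camera has in their place "tool_from_camera" (4x4, takes a point from camera to tool coordinates, whose origin is the TCP and whose axes are the flange's). Camera axes: x right, y down, z forward; pixel columns grow to the right and rows downward; lengths in m; the calibration is good to about 2 mm. A picture is of the moment at which its call begins: read the wrist's pose just before it. camera_params takes no time and is no camera call.
- order.finish_job(): hands the job in; it is judged then, once.
The state is a dict: "time": time; "q": joint angles; "joint_velocities": joint speeds; "effort": joint torques, N m; "ee_pos": TCP position; "tcp_rot": TCP orientation; "ft_force": force on the tool from outside, world axes, zero at the start; "ft_torque": the same for the moment, N m; "gripper_width": finger opening in m; "finger_force": force on a finger pad.
Only numpy, scipy, OpenCV 4.12 (cv2) and the standard library are available. Lean on these libraries where they do the work, as an engineer would, in place of code of your own. Each camera call takes 0.05 s, during which the arm holds its last target. There are 200 camera calls.

### The job

Take the pale dry jar out of the open drawer of the damp cabinet and stand it on the round wooden bat, then stand every wet brown jar upright on the drawer's floor and push the drawer fully home until its catch clicks. Only then take the crank on top by its orange grip sleeve and, keeping hold of the sleeve as it goes round, wind the crank clockwise (seen from above) to its stop, so that the vent shutter closes, and let go. Leave the bottle, the stone and the paddle where they are.

Things in the scene. Friction and masses are not known exactly. Their poses are not given: they have to be found in the camera images.
- wet0: leather-hard brown clay lidded jar, one solid piece, 0.28 kg: round body 66 mm across and 62 mm high, then a low shoulder to 64 mm, then a lid knob 24 mm across from 64 to 92 mm (total height 92 mm). The knob can be pinched from above. Origin at the centre of the underside, z up the jar. Some of the four wet jars are absent in some runs.
- wet1: leather-hard brown clay lidded jar, one solid piece, 0.28 kg: round body 66 mm across and 62 mm high, then a low shoulder to 64 mm, then a lid knob 24 mm across from 64 to 92 mm (total height 92 mm). The knob can be pinched from above. Origin at the centre of the underside, z up the jar. Some of the four wet jars are absent in some runs.
- wet2: leather-hard brown clay lidded jar, one solid piece, 0.28 kg: round body 66 mm across and 62 mm high, then a low shoulder to 64 mm, then a lid knob 24 mm across from 64 to 92 mm (total height 92 mm). The knob can be pinched from above. Origin at the centre of the underside, z up the jar. Some of the four wet jars are absent in some runs.
- wet3: leather-hard brown clay lidded jar, one solid piece, 0.28 kg: round body 66 mm across and 62 mm high, then a low shoulder to 64 mm, then a lid knob 24 mm across from 64 to 92 mm (total height 92 mm). The knob can be pinched from above. Origin at the centre of the underside, z up the jar. Some of the four wet jars are absent in some runs.
- dry: pale, dry clay jar of the same shape, size and weight as the wet ones; it starts standing in the open drawer. Origin at the centre of the underside.
- bat: fixed round dark wooden bat (disc) lying on the table, 130 mm across, 14 mm thick. Origin at the centre of its underside.
- cabinet: fixed damp cabinet, wooden box 280 mm wide (its x), 240 mm deep (its y), 145 mm high, roof 12 mm thick, with the drawer front on its -y side and the crank and the vent on its roof. Origin at the centre of its underside; only its yaw and place vary.
- drawer (a joint): how far the drawer stands open, m: 0 = fully home, grows as it is pulled out along the cabinet's -y, starts at about 0.19, at most 0.21. It slides with about 1 N of friction. A sprung ball catch resists the last 15 mm of closing with about 5 N; past 6 mm it snaps home and holds it there.
- drawer_floor (a point): centre of the drawer's inner floor (moves with the drawer, axes as the cabinet's), 12 mm above the table. The floor is 228 mm in x and 200 mm in y; side and back walls rise 32 mm above it, the front panel (12 mm thick, blue, 280 mm wide) 114 mm. The inner height under the roof is 121 mm.
- drawer_handle (a point): middle of the steel bar handle of the drawer (moves with it): 12 mm thick, 120 mm long along the cabinet's x, 95 mm above the table, its centre line 38 mm in front (-y) of the panel's outer face, which stands 132 mm from the cabinet's centre when home (so the closed handle is 170 mm from it).
- crank (a joint): turn of the crank, rad: grows clockwise seen from above, stop (vent shut) at 12.57 = two full turns; starts between 0 and 1.5. It stays where it is left; about 4 N at the sleeve turns it. It drives the aluminium shutter plate over the vent slots.
- crank_axis (a point): point on the crank's vertical axis, on the cabinet's roof (145 mm above the table).
- sleeve: orange free-spinning grip sleeve, upright cylinder 26 mm across and 70 mm high, its axis 60 mm from the crank's axis; origin at its centre, 218 mm above the table, so that its ends are 183 and 253 mm above the table. It turns freely on its pin, so a gripper can carry it round without turning itself. The steel crank arm lies below it, topmost at 180 mm above the table.
- slip_bottle: bystander: white bottle with blue cap, 68 mm across, 160 mm high; origin under its centre.
- stone: bystander: dark burnishing stone, 68 mm across, 32 mm high; origin under its centre.
- paddle: bystander: flat wooden paddle, 175 mm long, 12 mm thick; origin on the underside near its middle.
Not all that is in view belongs to the job. Leave any turquoise look-alike of the wet0 alone. What is shaped like the wet3 but pink is not meant.

How it is judged (in metres and radians):
On the way, in this order (a step that is already met when the one before it is completed fails the run):
1. the dry jar stands on the bat, all wet jars stand upright on the drawer's floor, and the drawer is clicked home, with the crank not yet wound (under 3 rad) (x of wet0 in the frame of drawer_floor between -0.095 and 0.095 m and y of wet0 in the frame of drawer_floor between -0.085 and 0.085 m and z of wet0 in the frame of drawer_floor between -0.006 and 0.008 m and angle between each of wet0, wet1, wet2, wet3, dry's own z axis and vertical below 0.15 rad and x of wet1 in the frame of drawer_floor between -0.095 and 0.095 m and y of wet1 in the frame of drawer_floor between -0.085 and 0.085 m and z of wet1 in the frame of drawer_floor between -0.006 and 0.008 m and x of wet2 in the frame of drawer_floor between -0.095 and 0.095 m and y of wet2 in the frame of drawer_floor between -0.085 and 0.085 m and z of wet2 in the frame of drawer_floor between -0.006 and 0.008 m and x of wet3 in the frame of drawer_floor between -0.095 and 0.095 m and y of wet3 in the frame of drawer_floor between -0.085 and 0.085 m and z of wet3 in the frame of drawer_floor between -0.006 and 0.008 m and horizontal distance between dry and bat below 0.05 m and z of dry in the frame of bat between 0.01 and 0.02 m and value of joint drawer below 0.003 m and value of joint crank below 3 rad), for 0.3 s.
2. the crank has passed a third of its two turns, with the fingers on the sleeve (value of joint crank above 4.2 rad and contact force between the fingers and sleeve above 0.5 N), for 0.2 s.
3. the crank has passed two thirds, with the fingers still on the sleeve (value of joint crank above 8.4 rad and contact force between the fingers and sleeve above 0.5 N), for 0.2 s.
4. the crank is wound to its stop, with the fingers on the sleeve (value of joint crank above 12.2 rad and contact force between the fingers and sleeve above 0.5 N), for 0.2 s.
At the end, for the whole second after the job is handed in: The dry jar stands upright on the bat (its centre within 50 mm of the bat's), every wet jar stands upright on the drawer's floor, the drawer is home within 3 mm, the crank is within 0.37 rad of its stop (12.57), and the jars are at rest (x of wet0 in the frame of drawer_floor between -0.095 and 0.095 m and y of wet0 in the frame of drawer_floor between -0.085 and 0.085 m and z of wet0 in the frame of drawer_floor between -0.006 and 0.008 m and angle between each of wet0, wet1, wet2, wet3, dry's own z axis and vertical below 0.15 rad and x of wet1 in the frame of drawer_floor between -0.095 and 0.095 m and y of wet1 in the frame of drawer_floor between -0.085 and 0.085 m and z of wet1 in the frame of drawer_floor between -0.006 and 0.008 m and x of wet2 in the frame of drawer_floor between -0.095 and 0.095 m and y of wet2 in the frame of drawer_floor between -0.085 and 0.085 m and z of wet2 in the frame of drawer_floor between -0.006 and 0.008 m and x of wet3 in the frame of drawer_floor between -0.095 and 0.095 m and y of wet3 in the frame of drawer_floor between -0.085 and 0.085 m and z of wet3 in the frame of drawer_floor between -0.006 and 0.008 m and horizontal distance between dry and bat below 0.05 m and z of dry in the frame of bat between 0.01 and 0.02 m and value of joint drawer below 0.003 m and value of joint crank above 12.2 rad and linear speed of each of dry, wet0, wet1, wet2, wet3 below 0.02 m/s); the robot touches nothing.
It fails at once if the bottle is moved more than 40 mm (distance of slip_bottle from where it was at the start of the episode above 0.04 m).
It fails at once if the stone is moved more than 40 mm (distance of stone from where it was at the start of the episode above 0.04 m).
It fails at once if the paddle is moved more than 40 mm (distance of paddle from where it was at the start of the episode above 0.04 m).
Of wet0, wet1, wet2, wet3 only 2 to 4 are there at a start; the rules pass over those that are not, and their reading is None.
At some moment in a run one of wet0, wet1, wet2, wet3 may be knocked a few centimetres aside while the robot is not near it.
Once in a run the grip may slacken for a moment while it holds something.
It also fails if it takes over 210 s, if anything falls off the work surface, if the arm or the gripper's body presses on something with over 40 N, if the wrist force passes 120 N, or if a joint passes its speed limit or range.

## Working session

There is one attempt and no reset: what is moved stays moved. The work goes in short steps, Python scripts to look and compute and a tool call to move; the robot and the scene stay as the last step left them, time stands still between calls to the robot, and variables do not carry over. Pictures are saved under pics/ and viewed, at most 16 in all, crops included, and the job is handed in when it is done.

Besides the shell and the picture viewer there is one more tool, called as name([rows], argument=value, ...), one row to a line, values as JSON. drive_tool: Moves the arm, as the interface text tells. Its arguments: {"type":"object","properties":{"commands":{"type":"array","items":{"type":"array","items":{"type":"array","items":{"type":"number"}}}},"squeeze":{"type":"number"}},"required":["commands"]}

```bash
mkdir -p pics; ls
python3 - <<'E'
from bench import status, vision
import cv2
s=status.observe();print({k:s[k] for k in s if k in('time','ee_pos','tcp_rot','gripper_width','ft_force')})
for n in('top','side'):
    im=vision.camera(n);p=vision.camera_params(n);print(n,p)
    cv2.imwrite(f'pics/{n}0.png',cv2.resize(im[:,:,::-1],(800,600),interpolation=cv2.INTER_CUBIC))
print(vision.camera_params('wrist'))
E
```

```text
pics
{'time': 0.0, 'ee_pos': array([ 0.27050229, -0.59026716,  0.22565919]), 'tcp_rot': array([-1.79888230e+02, -3.12893250e-03,  2.46277012e+01]), 'ft_force': array([-0.26108693,  0.55450077,  0.99127108]), 'gripper_width': 0.09151150688284815}
top {'fx': 388.3511300718002, 'fy': 388.3511300718002, 'cx': 254.09557995306199, 'cy': 187.4422477208992, 'rvec': array([ 2.11704083, -2.16094152,  0.14501908]), 'tvec': array([-0.02062411,  0.55716597,  1.11614314])}
side {'fx': 437.8801069863331, 'fy': 437.8801069863331, 'cx': 256.2919904491216, 'cy': 194.9420427238399, 'rvec': array([ 0.97263397, -2.58317958,  0.88731732]), 'tvec': array([0.38979499, 0.36928969, 1.19049027])}
{'fx': 319.2292266442176, 'fy': 319.2292266442176, 'cx': 256.3839629124385, 'cy': 191.1729507415023, 'tool_from_camera': array([[-4.22024346e-04, -9.69138855e-01, -2.46515116e-01,
         6.62500206e-02],
       [ 9.99999352e-01, -1.48463466e-04, -1.12829738e-03,
        -1.20733657e-04],
       [ 1.05687834e-03, -2.46515433e-01,  9.69138290e-01,
        -1.57366929e-01],
       [ 0.00000000e+00,  0.00000000e+00,  0.00000000e+00,
         1.00000000e+00]])}
```

View pics/top0.png

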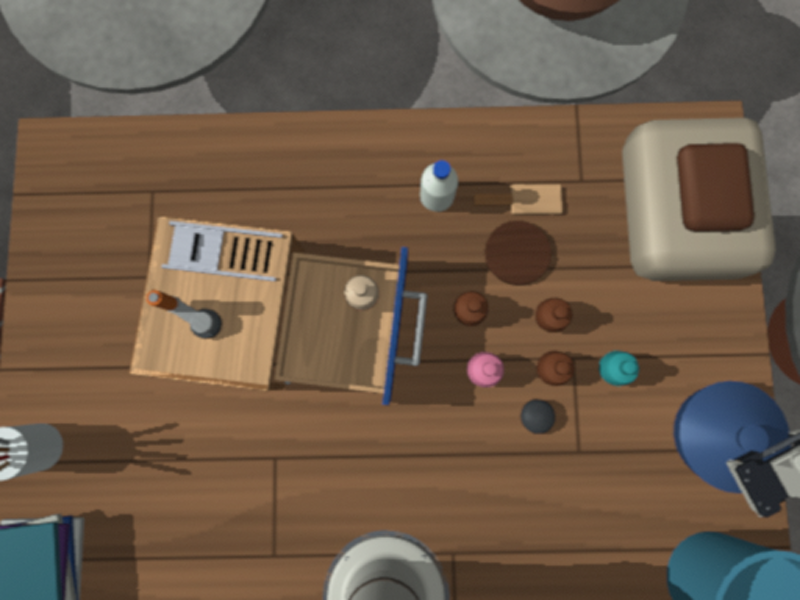

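View pics/side0.png

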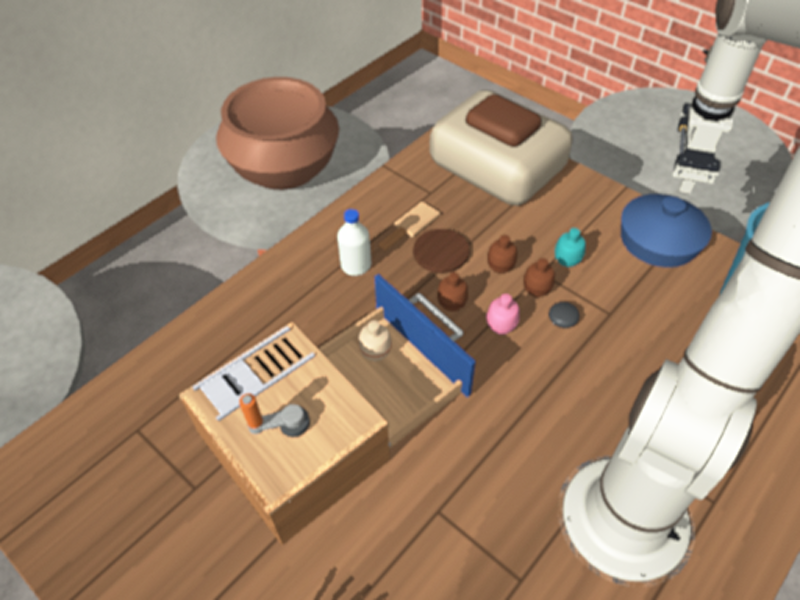

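The top view shows three brown jars at (471,308), (553,315) and (555,368), which are the wet ones. The look-alikes are pink (485,368) and turquoise (619,368). The pale dry jar is in the drawer at (360,291), the bat is at (520,253), and the crank hub is at (205,323) with the sleeve at (157,298). I'll confirm these in an enlarged crop.

```bash
cat > h.py <<'E'
from bench import status, vision
import cv2, numpy as np
from scipy.spatial.transform import Rotation as R
def cam(n):
    p=vision.camera_params(n);K=np.array([[p['fx'],0,p['cx']],[0,p['fy'],p['cy']],[0,0,1]])
    if 'rvec' in p: Rm=R.from_rotvec(p['rvec']).as_matrix();return K,Rm,np.array(p['tvec'])
    s=status.observe();T=np.eye(4);T[:3,:3]=R.from_euler('xyz',s['tcp_rot'],degrees=True).as_matrix();T[:3,3]=s['ee_pos']
    M=np.linalg.inv(T@p['tool_from_camera']);return K,M[:3,:3],M[:3,3]
def p2w(c,u,v,z):
    K,Rm,t=c;o=-Rm.T@t;d=Rm.T@np.linalg.solve(K,[u,v,1]);return o+d*(z-o[2])/d[2]
def w2p(c,P):
    K,Rm,t=c;q=K@(Rm@np.array(P)+t);return q[:2]/q[2]
def crop(im,u0,v0,u1,v1,k,name):
    cv2.imwrite('pics/'+name,cv2.resize(im[v0:v1,u0:u1,::-1],None,fx=k,fy=k,interpolation=cv2.INTER_CUBIC))
def tool(dp,yaw=0):
    "world shift -> tool-axes shift"
    s=status.observe();return R.from_euler('xyz',s['tcp_rot'],degrees=True).inv().apply(np.array(dp)-s['ee_pos'])
E
python3 - <<'E'
from h import *
im=vision.camera('top')
crop(im,80,135,240,255,5,'t1.png'); crop(im,215,135,415,285,4,'t2.png')
c=cam('top')
f=.64
for n,u,v,z in [('hub',205,323,.145),('sleeveTop',155,297,.253),('dry',361,289,.104),('bat',520,253,.014),('w0',470,307,.092),('w1',554,313,.092),('w2',556,367,.092),('pink',489,369,.092),('stone',538,416,.03),('panel a',404,249,.126),('panel b',388,403,.126),('roof',162,218,.145),('roof',292,232,.145),('roof',271,388,.145),('roof',132,374,.145)]:
    print(n,p2w(c,u*f,v*f,z).round(3))
E
```

```text
hub [0.496 0.3   0.145]
sleeveTop [0.527 0.343 0.253]
dry [0.556 0.032 0.104]
bat [ 0.635 -0.275  0.014]
w0 [ 0.52  -0.164  0.092]
w1 [ 0.506 -0.315  0.092]
w2 [ 0.409 -0.313  0.092]
pink [ 0.408 -0.194  0.092]
stone [ 0.321 -0.29   0.03 ]
panel a [ 0.623 -0.047  0.126]
panel b [ 0.353 -0.014  0.126]
roof [0.685 0.381 0.145]
roof [0.654 0.15  0.145]
roof [0.382 0.184 0.145]
roof [0.411 0.423 0.145]
```

View pics/t1.png

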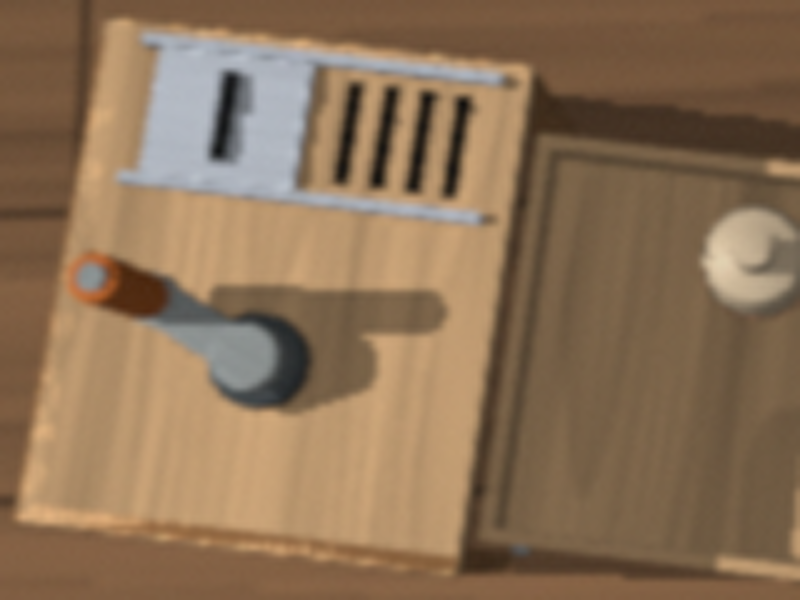

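View pics/t2.png

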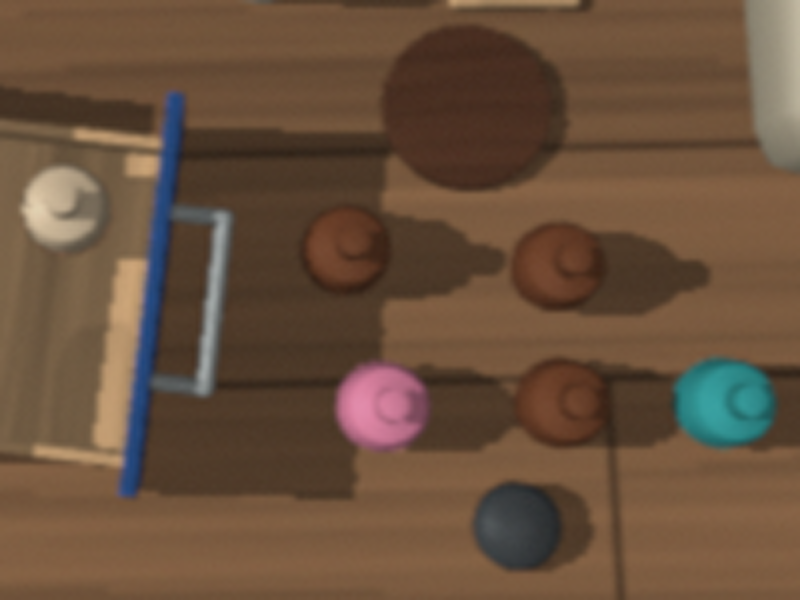

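The crops confirm three matte-brown jars, with knobs at crop t2 (359,242), (580,258) and (584,399). The pink and turquoise ones are the look-alikes to leave alone. The dry knob is at (66,196) and the bat centre at (471,107). In t1 the sleeve top is at (92,276) and the hub at (244,356).

Run:
```python
from h import *
c=cam('top');s=cam('side')
for n,x,y,z in [('dry',66,196,.104),('bat',471,107,.014),('w0',359,242,.092),('w1',580,258,.092),('w2',584,399,.092)]:
    P=p2w(c,215+x/4,135+y/4,z);print(n,P.round(4),'side800',(w2p(s,P)/.64).round())
for n,x,y,z in [('sl',92,276,.253),('hub',244,356,.18)]:print(n,p2w(c,80+x/5,135+y/5,z).round(4))
a=np.array([p2w(c,215+x/4,135+y/4,.126)[:2] for x,y in[(176,93),(129,495)]])
e=a[0]-a[1];yaw=np.arctan2(e[1],e[0]);X=np.array([np.cos(yaw),np.sin(yaw)]);Y=np.array([-X[1],X[0]]);m=a.mean(0)
print('panel',m,np.hypot(*e),np.degrees(yaw))
for x in(-.072,0,.072):print('place',x,(m+Y*.106+X*x-Y*.012).round(4))
```

```text
dry [0.5584 0.0308 0.104 ] side800 [375. 323.]
bat [ 0.6352 -0.2749  0.014 ] side800 [442. 248.]
w0 [ 0.5229 -0.1756  0.092 ] side800 [455. 275.]
w1 [ 0.5082 -0.3309  0.092 ] side800 [505. 237.]
w2 [ 0.4094 -0.3278  0.092 ] side800 [543. 260.]
sl [0.5265 0.3454 0.253 ]
hub [0.4935 0.2945 0.18  ]
panel [ 0.48838742 -0.02953314] 0.2777227283929774 -7.748376981476787
place -0.072 [0.4297 0.0733]
place 0 [0.5011 0.0636]
place 0.072 [0.5724 0.0539]
```

```bash
python3 -c "
from h import *
print(tool([.5584,.0308,.25]).round(4),tool([.42,-.27,.25]).round(4))"
```

```text
[ 0.5205 -0.4448 -0.0234] [ 0.2693 -0.229  -0.0237]
```

drive_tool([
  [[0.05,-0.04,-0.024,0,0,6.4,0.3],[0.09,-0.077,-0.024,0,0,13,0.3],[0.13,-0.111,-0.024,0,0,19.4,0.3],[0.17,-0.145,-0.024,0,0,26,0.3],[0.21,-0.18,-0.024,0,0,32.3,0.3]],
], squeeze=30)

```text
time: 0.78
ee_pos: [0.3872, -0.338, 0.2507]
tcp_rot: [180.0, -0.0, -7.9]
ft_force: [2.1, -0.3, 0.4]
gripper_width: 0.0646
finger_force: 0.0
```

```bash
python3 -c "
from h import *
s=status.observe();print(s['ee_pos'],s['tcp_rot'],s['gripper_width'],s['q'])
print(tool([.5584,.0308,.25]).round(4))"
```

```text
[ 0.38719013 -0.33802548  0.25068127] [ 1.79994040e+02 -2.11627192e-03 -7.88600589e+00] 0.06463158724321387 [ 61.23792696  13.21844779 -26.65451888 106.61211157   6.69595697
  61.69159109 -65.87683529]
[ 0.119  -0.3888  0.0006]
```

drive_tool([
  [[0.018,-0.06,0,0,0,0,0.3],[0.036,-0.118,0,0,0,0,0.3],[0.054,-0.176,0,0,0,0,0.3],[0.072,-0.234,0,0,0,0,0.3],[0.09,-0.292,0,0,0,0,0.3]],
])

```text
time: 1.4
ee_pos: [0.5154, -0.0608, 0.2508]
tcp_rot: [180.0, -0.0, -7.7]
ft_force: [1.4, -1.3, 0.0]
gripper_width: 0.0644
finger_force: 0.0
```

drive_tool([
  [[0.016,-0.053,0,0,0,0,0.3],[0.029,-0.097,0,0,0,0,0.3],[0.029,-0.097,0.05,0,0,0,0.3],[0.029,-0.097,0.1,0,0,0,0.3],[0.029,-0.097,0.1,0,0,0,0.3]],
])

```text
time: 2.02
ee_pos: [0.553, 0.0296, 0.1471]
tcp_rot: [179.9, 0.5, -7.6]
ft_force: [-0.5, -0.2, 0.5]
gripper_width: 0.0639
finger_force: 0.0
```

Run:
```python
from h import *
s=status.observe();print(s['ee_pos'],s['tcp_rot'])
print(tool([.5584,.0308,.079]).round(4))
c=cam('wrist');im=vision.camera('wrist')
print([w2p(c,[.5584,.0308,z]).round() for z in(.104,.076,.012)])
crop(im,0,0,512,384,1.5,'w1.png')
```

```text
[0.55298371 0.02956176 0.14705794] [179.93733894   0.50396123  -7.64082487]
[ 0.0058 -0.002   0.068 ]
[array([254., 205.]), array([254., 194.]), array([255., 176.])]
```

View pics/w1.png

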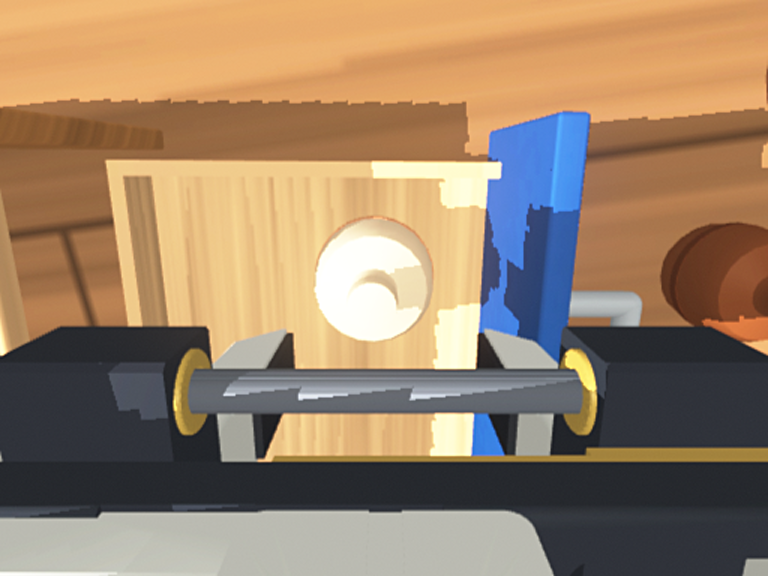

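The knob top shows at wrist (374,294) of 768x576, about 5 mm further along tool x than predicted, so I'll correct for that.

drive_tool([
  [[0.005,-0.002,0.03,0,0,0,0.3],[0.005,-0.002,0.07,0,0,0,0.3],[0.005,-0.002,0.07,0,0,0,0.9],[0.005,-0.002,0.07,0,0,0,0.9],[0.005,-0.002,0.07,0,0,0,0.9]],
], squeeze=30)

```text
time: 2.7
ee_pos: [0.5637, 0.0313, 0.0832]
tcp_rot: [-180.0, -0.2, -7.7]
ft_force: [0.6, 0.3, -0.5]
gripper_width: 0.0391
finger_force: 0.0
```

drive_tool([
  [[0,0,0,0,0,0,0.9],[0,0,0,0,0,0,0.9],[0,0,-0.03,0,0,0,0.9]],
])

```text
time: 3.08
ee_pos: [0.5594, 0.0307, 0.1089]
tcp_rot: [179.9, 0.3, -7.7]
ft_force: [0.2, -0.7, -2.2]
gripper_width: 0.0233
finger_force: 30.0
```

drive_tool([
  [[0,0,-0.05,0,0,0,0.9],[0,0,-0.1,0,0,0,0.9],[0,0,-0.12,0,0,0,0.9],[0,0,-0.12,0,0,0,0.9]],
])

```text
time: 3.58
ee_pos: [0.5626, 0.0311, 0.2321]
tcp_rot: [180.0, -0.2, -7.7]
ft_force: [0.5, 0.5, -2.4]
gripper_width: 0.0233
finger_force: 30.0
```

```bash
python3 -c "
from h import *
s=status.observe();print(s['ee_pos'],s['gripper_width'])
print(tool([.635,-.275,.084]).round(4))"
```

```text
[0.56260346 0.03109912 0.23207978] 0.023318275427815165
[0.1123 0.2936 0.1485]
```

drive_tool([
  [[0.022,0.058,0,0,0,0,0.9],[0.044,0.116,0,0,0,0,0.9],[0.067,0.175,0,0,0,0,0.9],[0.089,0.234,0,0,0,0,0.9],[0.112,0.293,0,0,0,0,0.9]],
])

```text
time: 4.2
ee_pos: [0.632, -0.2739, 0.2279]
tcp_rot: [-180.0, 0.2, -7.7]
ft_force: [1.6, 0.2, -2.3]
gripper_width: 0.0235
finger_force: 30.0
```

drive_tool([
  [[0,0,0.03,0,0,0,0.9],[0,0,0.08,0,0,0,0.9],[0,0,0.12,0,0,0,0.9],[0,0,0.12,0,0,0,0.9]],
])

```text
time: 4.7
ee_pos: [0.6282, -0.2706, 0.1041]
tcp_rot: [-179.8, 0.7, -7.6]
ft_force: [-0.3, -0.2, -4.2]
gripper_width: 0.0232
finger_force: 30.0
```

drive_tool([
  [[0.002,0,0.01,0,0,0,0.9],[0.002,0,0.02,0,0,0,0.9],[0.002,0,0.025,0,0,0,0.9],[0.002,0,0.028,0,0,0,0.9],[0.002,0,0.028,0,0,0,0.9]],
])

```text
time: 5.32
ee_pos: [0.6358, -0.2724, 0.084]
tcp_rot: [180.0, -0.1, -7.7]
ft_force: [-1.8, 0.1, 2.2]
gripper_width: 0.0232
finger_force: 30.0
```

drive_tool([
  [[0,0,0,0,0,0,0.4],[0,0,0,0,0,0,0.4],[0,0,0,0,0,0,0.4],[0,0,-0.03,0,0,0,0.4],[0,0,-0.07,0,0,0,0.4]],
])

```text
time: 5.95
ee_pos: [0.6342, -0.2721, 0.1521]
tcp_rot: [-179.9, 0.2, -7.7]
ft_force: [0.5, -0.7, 0.3]
gripper_width: 0.055
finger_force: 0.0
```

Run:
```python
from h import *
s=status.observe();print(s['ee_pos'],s['gripper_width'])
print(tool([.5229,-.1756,.17]).round(4))
im=vision.camera('top');crop(im,215,135,415,285,4,'t3.png')
```

```text
[ 0.63423563 -0.27207631  0.1520875 ] 0.05501551571193988
[-0.1233 -0.0808 -0.0175]
```

View pics/t3.png

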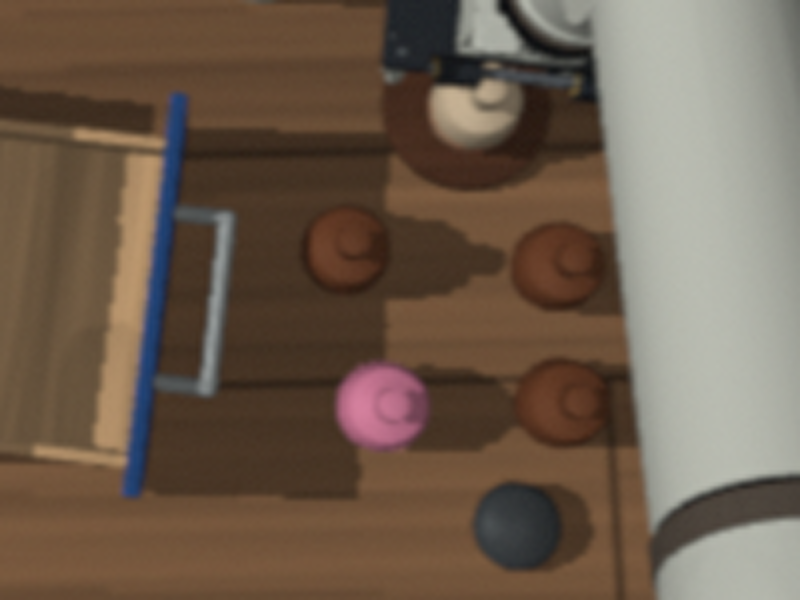

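The dry jar stands upright and centred on the bat at (475,110), and the wet jars haven't moved.

drive_tool([
  [[-0.04,-0.027,-0.018,0,0,0,0.35],[-0.082,-0.054,-0.018,0,0,0,0.35],[-0.123,-0.081,-0.018,0,0,0,0.35],[-0.123,-0.081,0.01,0,0,0,0.35],[-0.123,-0.081,0.01,0,0,0,0.35]],
])

```text
time: 6.62
ee_pos: [0.5226, -0.1754, 0.1416]
tcp_rot: [-180.0, 0.2, -7.7]
ft_force: [0.3, -0.0, 0.1]
gripper_width: 0.0602
finger_force: 0.0
```

Run:
```python
from h import *
s=status.observe();print(s['ee_pos'],s['tcp_rot'])
print(tool([.5229,-.1756,.067]).round(4))
c=cam('wrist');im=vision.camera('wrist')
print([w2p(c,[.5229,-.1756,z]).round()*1.5 for z in(.092,.064,0)])
crop(im,0,0,512,384,1.5,'w2.png')
```

```text
[ 0.52255286 -0.1754043   0.14160258] [-1.79993904e+02  1.64460027e-01 -7.65269314e+00]
[0.0006 0.0002 0.0746]
[array([385.5, 315. ]), array([385.5, 297. ]), array([385.5, 270. ])]
```

View pics/w2.png

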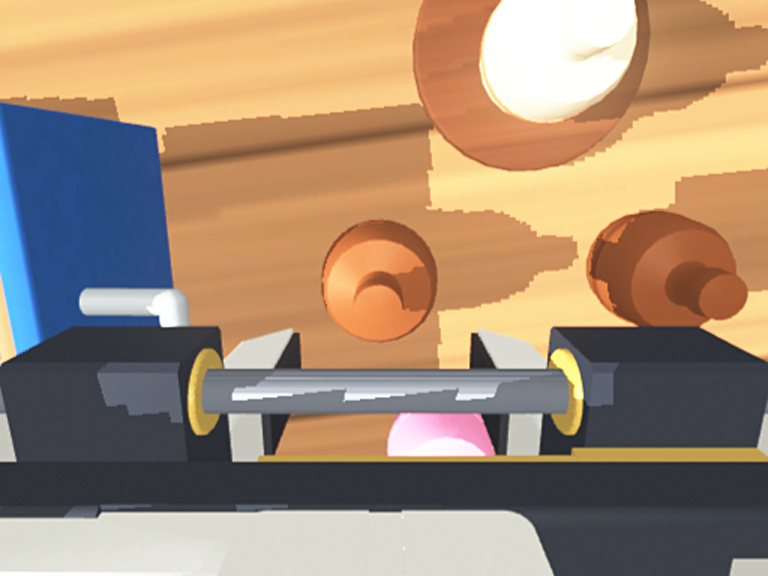

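Knob top is at (379,303) against a predicted (385,315), the same small bias as before.

drive_tool([
  [[0.003,-0.002,0.04,0,0,0,0.35],[0.003,-0.002,0.074,0,0,0,0.35],[0.003,-0.002,0.074,0,0,0,0.35],[0.003,-0.002,0.074,0,0,0,0.9],[0.003,-0.002,0.074,0,0,0,0.9]],
], squeeze=30)

```text
time: 7.3
ee_pos: [0.5289, -0.1746, 0.0705]
tcp_rot: [180.0, -0.2, -7.7]
ft_force: [0.4, -0.4, 0.6]
gripper_width: 0.0441
finger_force: 0.0
```

drive_tool([
  [[0,0,0,0,0,0,0.9],[0,0,0,0,0,0,0.9],[0,0,0,0,0,0,0.9],[0,0,-0.05,0,0,0,0.9],[0,0,-0.1,0,0,0,0.9]],
])

```text
time: 7.92
ee_pos: [0.526, -0.1738, 0.1686]
tcp_rot: [-179.9, 0.2, -7.7]
ft_force: [1.3, -1.1, -2.2]
gripper_width: 0.0229
finger_force: 30.0
```

drive_tool([
  [[0,0,-0.05,0,0,0,0.9],[0,0,-0.06,0,0,0,0.9],[0,0,-0.06,0,0,0,0.9]],
])

```text
time: 8.3
ee_pos: [0.5268, -0.1743, 0.2282]
tcp_rot: [180.0, 0.0, -7.7]
ft_force: [-0.6, -0.0, -3.8]
gripper_width: 0.0233
finger_force: 30.0
```

```bash
python3 -c "
from h import *
s=status.observe();print(s['ee_pos'],s['gripper_width'])
print(tool([.5724,.0539,.082]).round(4))"
```

```text
[ 0.52676599 -0.17430545  0.22817108] 0.023256483364558177
[ 0.0148 -0.2323  0.146 ]
```

drive_tool([
  [[0.004,-0.053,0,0,0,0,0.9],[0.008,-0.107,0,0,0,0,0.9],[0.012,-0.161,0,0,0,0,0.9],[0.015,-0.214,0,0,0,0,0.9],[0.015,-0.214,0,0,0,0,0.9]],
])

```text
time: 8.93
ee_pos: [0.5691, 0.043, 0.2263]
tcp_rot: [-179.8, 0.3, -7.1]
ft_force: [-0.3, -0.6, -2.6]
gripper_width: 0.023
finger_force: 30.0
```

drive_tool([
  [[0,0,0.03,0,0,0,0.9],[0,0,0.07,0,0,0,0.9],[0,0,0.11,0,0,0,0.9],[0,0,0.125,0,0,0,0.9],[0,0,0.125,0,0,0,0.9]],
])

```text
time: 9.55
ee_pos: [0.5693, 0.0356, 0.102]
tcp_rot: [180.0, 0.2, -7.7]
ft_force: [0.6, -0.4, -2.8]
gripper_width: 0.0231
finger_force: 30.0
```

drive_tool([
  [[0,0,0.01,0,0,0,0.9],[0,0,0.018,0,0,0,0.9],[0,0,0.022,0,0,0,0.9],[0,0,0.022,0,0,0,0.9]],
])

```text
time: 10.05
ee_pos: [0.5709, 0.0361, 0.0818]
tcp_rot: [-180.0, -0.0, -7.7]
ft_force: [1.0, -1.0, -2.2]
gripper_width: 0.0239
finger_force: 3.0
```

The grip slackened right at the floor, which does no harm here. I'll ease down 2 mm and release.

drive_tool([
  [[0,0,0.003,0,0,0,0.9],[0,0,0.003,0,0,0,0.9],[0,0,0.003,0,0,0,0.5],[0,0,0.003,0,0,0,0.5],[0,0,0.003,0,0,0,0.5]],
], squeeze=30)

```text
time: 10.68
ee_pos: [0.5708, 0.0361, 0.0787]
tcp_rot: [-180.0, -0.0, -7.7]
ft_force: [0.1, 0.5, -0.0]
gripper_width: 0.0448
finger_force: 0.0
```

drive_tool([
  [[0,0,0,0,0,0,0.5],[0,0,-0.04,0,0,0,0.5],[0,0,-0.09,0,0,0,0.5],[0,0,-0.1,0,0,0,0.4]],
])

```text
time: 11.18
ee_pos: [0.5732, 0.0367, 0.1823]
tcp_rot: [-179.9, -0.3, -7.7]
ft_force: [0.4, 0.5, 0.0]
gripper_width: 0.0522
finger_force: 0.0
```

Run:
```python
from h import *
s=status.observe();print(s['ee_pos'],s['gripper_width'])
print(tool([.5082+.003,-.3309,.14]).round(4))
im=vision.camera('top');crop(im,150,135,350,285,4,'t4.png')
```

```text
[0.57317429 0.03670817 0.18226728] 0.05215315549181206
[-0.0127  0.3726  0.0418]
```

View pics/t4.png

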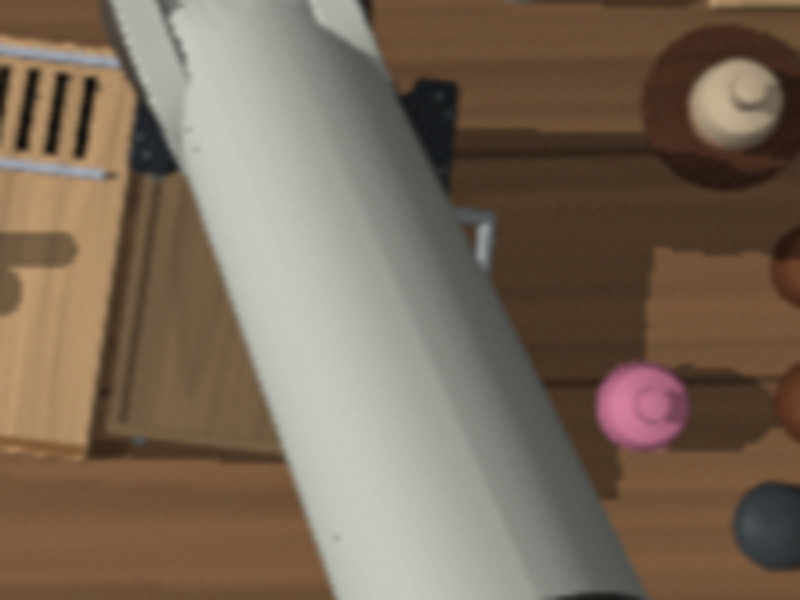

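The arm hides the drawer and the dry jar is fine, so on to w1.

drive_tool([
  [[-0.002,0.06,0,0,0,0,0.35],[-0.004,0.12,0,0,0,0,0.35],[-0.006,0.18,0,0,0,0,0.35],[-0.008,0.24,0,0,0,0,0.35],[-0.01,0.3,0,0,0,0,0.35]],
])

```text
time: 11.85
ee_pos: [0.5194, -0.2616, 0.1773]
tcp_rot: [-180.0, 0.1, -7.7]
ft_force: [0.8, 0.2, 0.5]
gripper_width: 0.0592
finger_force: 0.0
```

drive_tool([
  [[-0.002,0.035,0,0,0,0,0.35],[-0.003,0.071,0,0,0,0,0.35],[-0.003,0.071,0.04,0,0,0,0.35],[-0.003,0.071,0.04,0,0,0,0.35]],
])

```text
time: 12.35
ee_pos: [0.5048, -0.3286, 0.1344]
tcp_rot: [-179.8, 0.5, -7.7]
ft_force: [-0.5, 0.0, 0.3]
gripper_width: 0.0597
finger_force: 0.0
```

Run:
```python
from h import *
s=status.observe();print(s['ee_pos'],s['tcp_rot'])
print(tool([.511,-.3309,.068]).round(4))
im=vision.camera('top');crop(im,150,135,350,285,4,'t5.png')
```

```text
[ 0.50480948 -0.32859986  0.13444587] [-179.77365064    0.45392985   -7.71377811]
[0.007  0.0017 0.0664]
```

View pics/t5.png

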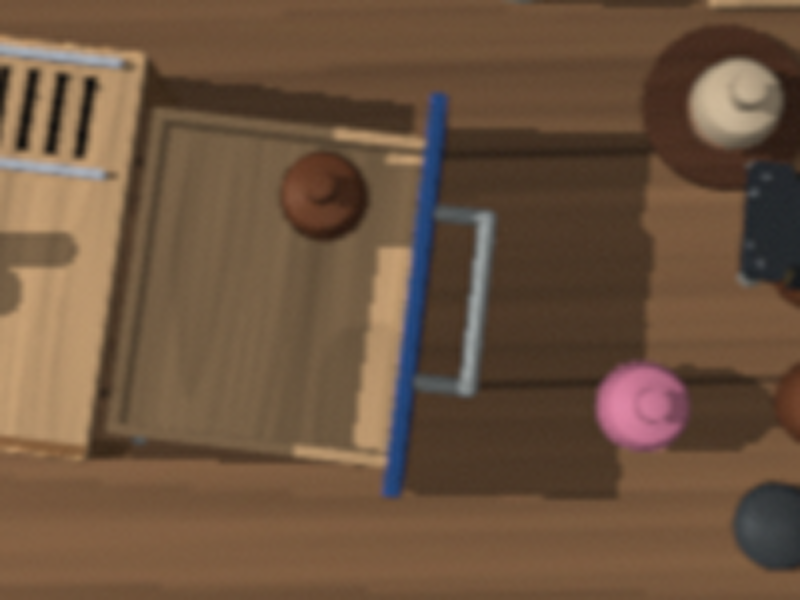

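w0 stands upright in the drawer at (323,190).

drive_tool([
  [[0.004,0,0.03,0,0,0,0.35],[0.004,0,0.068,0,0,0,0.35],[0.004,0,0.068,0,0,0,0.35],[0.004,0,0.068,0,0,0,0.9],[0.004,0,0.068,0,0,0,0.9]],
], squeeze=30)

```text
time: 13.02
ee_pos: [0.5138, -0.331, 0.0729]
tcp_rot: [179.9, -0.2, -7.7]
ft_force: [-0.6, -0.2, 0.1]
gripper_width: 0.0444
finger_force: 0.0
```

drive_tool([
  [[0,0,0,0,0,0,0.9],[0,0,0,0,0,0,0.9],[0,0,0,0,0,0,0.9],[0,0,-0.05,0,0,0,0.9],[0,0,-0.1,0,0,0,0.9]],
])

```text
time: 13.65
ee_pos: [0.5113, -0.33, 0.1706]
tcp_rot: [-179.9, 0.2, -7.7]
ft_force: [0.4, -0.9, -2.9]
gripper_width: 0.0234
finger_force: 30.0
```

drive_tool([
  [[0,0,-0.05,0,0,0,0.9],[0,0,-0.06,0,0,0,0.9],[0,0,-0.06,0,0,0,0.9]],
])

```text
time: 14.02
ee_pos: [0.5119, -0.3306, 0.2304]
tcp_rot: [180.0, 0.0, -7.7]
ft_force: [0.6, -0.1, -3.1]
gripper_width: 0.0232
finger_force: 30.0
```

```bash
python3 -c "
from h import *
s=status.observe();print(s['ee_pos'],s['gripper_width'])
print(tool([.4987,.0458,.082]).round(4))"
```

```text
[ 0.5119195  -0.33058796  0.23040463] 0.02323095855698906
[-0.0634 -0.3713  0.1483]
```

drive_tool([
  [[-0.01,-0.06,0,0,0,0,0.9],[-0.02,-0.12,0,0,0,0,0.9],[-0.03,-0.18,0,0,0,0,0.9],[-0.04,-0.24,0,0,0,0,0.9],[-0.05,-0.3,0,0,0,0,0.9]],
])

```text
time: 14.65
ee_pos: [0.5008, -0.0249, 0.2284]
tcp_rot: [-180.0, 0.2, -7.7]
ft_force: [1.2, 0.8, -1.9]
gripper_width: 0.0232
finger_force: 30.0
```

drive_tool([
  [[-0.007,-0.036,0,0,0,0,0.9],[-0.013,-0.071,0,0,0,0,0.9],[-0.013,-0.071,0.05,0,0,0,0.9],[-0.013,-0.071,0.1,0,0,0,0.9],[-0.013,-0.071,0.125,0,0,0,0.9]],
])

```text
time: 15.28
ee_pos: [0.4952, 0.0452, 0.1008]
tcp_rot: [179.9, 0.5, -7.6]
ft_force: [-0.6, -0.5, -1.8]
gripper_width: 0.023
finger_force: 30.0
```

drive_tool([
  [[0,0,0,0,0,0,0.9],[0,0,0.01,0,0,0,0.9],[0,0,0.018,0,0,0,0.9],[0,0,0.022,0,0,0,0.9],[0,0,0.022,0,0,0,0.9]],
])

```text
time: 15.9
ee_pos: [0.4995, 0.0456, 0.0838]
tcp_rot: [180.0, -0.0, -7.7]
ft_force: [-0.4, -0.1, -1.6]
gripper_width: 0.0229
finger_force: 30.0
```

drive_tool([
  [[0,0,0.003,0,0,0,0.9],[0,0,0.003,0,0,0,0.9]],
])

```text
time: 16.15
ee_pos: [0.5003, 0.0464, 0.0827]
tcp_rot: [180.0, -0.1, -7.6]
ft_force: [-4.8, 1.2, 13.9]
gripper_width: 0.0235
finger_force: 30.0
```

drive_tool([
  [[0,0,0,0,0,0,0.5],[0,0,0,0,0,0,0.5],[0,0,0,0,0,0,0.5],[0,0,-0.04,0,0,0,0.5],[0,0,-0.09,0,0,0,0.5]],
])

```text
time: 16.77
ee_pos: [0.4984, 0.0456, 0.1707]
tcp_rot: [-180.0, 0.2, -7.7]
ft_force: [0.7, 0.4, 0.0]
gripper_width: 0.0458
finger_force: 0.0
```

drive_tool([
  [[0,0,-0.01,0,0,0,0.35],[0,0,-0.01,0,0,0,0.35]],
])

```text
time: 17.02
ee_pos: [0.4998, 0.0453, 0.181]
tcp_rot: [180.0, -0.1, -7.7]
ft_force: [-0.3, -0.2, -0.8]
gripper_width: 0.0586
finger_force: 0.0
```

```bash
python3 -c "
from h import *
s=status.observe();print(s['ee_pos'],s['gripper_width'])
print(tool([.4124,-.3275,.14]).round(4))"
```

```text
[0.49977869 0.04525352 0.18097694] 0.0586093867904171
[-0.0366  0.3811  0.0411]
```

drive_tool([
  [[-0.006,0.06,0,0,0,0,0.35],[-0.012,0.12,0,0,0,0,0.35],[-0.018,0.18,0,0,0,0,0.35],[-0.024,0.24,0,0,0,0,0.35],[-0.03,0.3,0,0,0,0,0.35]],
])

```text
time: 17.65
ee_pos: [0.4278, -0.249, 0.1789]
tcp_rot: [-179.9, 0.1, -7.7]
ft_force: [0.9, -0.1, 0.7]
gripper_width: 0.0595
finger_force: 0.0
```

drive_tool([
  [[-0.003,0.04,0,0,0,0,0.35],[-0.007,0.081,0,0,0,0,0.35],[-0.007,0.081,0.04,0,0,0,0.35],[-0.007,0.081,0.04,0,0,0,0.35],[-0.007,0.081,0.04,0,0,0,0.35]],
])

```text
time: 18.27
ee_pos: [0.412, -0.3258, 0.1404]
tcp_rot: [-179.9, 0.1, -7.6]
ft_force: [0.2, -0.8, 1.3]
gripper_width: 0.0598
finger_force: 0.0
```

Run:
```python
from h import *
s=status.observe();print(s['ee_pos'],s['tcp_rot'])
print(tool([.4124,-.3275,.068]).round(4))
c=cam('wrist');im=vision.camera('wrist')
print(w2p(c,[.4124,-.3275,.092]).round())
a=vision.camera('top')
A=cv2.resize(a[135:285,150:350],(400,300));B=cv2.resize(im,(400,300))
cv2.imwrite('pics/c1.png',np.hstack([A,B])[:,:,::-1])
```

```text
[ 0.41204082 -0.3258273   0.14042945] [-1.79915878e+02  5.89136365e-02 -7.58207781e+00]
[0.0007 0.0017 0.0724]
[260. 210.]
```

View pics/c1.png

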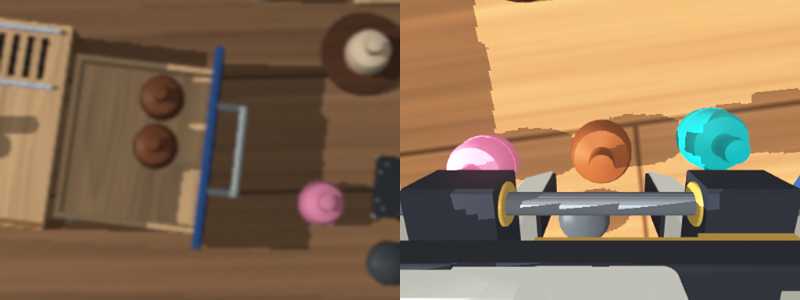

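Both drawer jars are upright. The w2 knob is at wrist (265,202) against a predicted (260,210), good enough to grasp.

drive_tool([
  [[0.001,0.003,0.03,0,0,0,0.35],[0.001,0.003,0.072,0,0,0,0.35],[0.001,0.003,0.072,0,0,0,0.35],[0.001,0.003,0.072,0,0,0,0.9],[0.001,0.003,0.072,0,0,0,0.9]],
], squeeze=30)

```text
time: 19.0
ee_pos: [0.4139, -0.3309, 0.0707]
tcp_rot: [179.9, -0.2, -7.7]
ft_force: [-0.0, -0.1, 0.3]
gripper_width: 0.0439
finger_force: 0.0
```

drive_tool([
  [[0,0,0,0,0,0,0.9],[0,0,0,0,0,0,0.9],[0,0,0,0,0,0,0.9],[0,0,-0.05,0,0,0,0.9],[0,0,-0.1,0,0,0,0.9]],
])

```text
time: 19.62
ee_pos: [0.4114, -0.3296, 0.1687]
tcp_rot: [-179.9, 0.1, -7.7]
ft_force: [0.4, -1.2, -2.8]
gripper_width: 0.023
finger_force: 29.9
```

drive_tool([
  [[0,0,-0.05,0,0,0,0.9],[0,0,-0.06,0,0,0,0.9],[0,0,-0.06,0,0,0,0.9]],
])

```text
time: 20.0
ee_pos: [0.4119, -0.3303, 0.2282]
tcp_rot: [180.0, 0.0, -7.7]
ft_force: [0.5, -0.1, -3.8]
gripper_width: 0.0228
finger_force: 29.9
```

```bash
python3 -c "
from h import *
s=status.observe();print(s['ee_pos'],s['gripper_width'])
print(tool([.4265,.0555,.082]).round(4))"
```

```text
[ 0.41188049 -0.33026855  0.22824629] 0.022771714083531517
[-0.0371 -0.3843  0.1461]
```

drive_tool([
  [[-0.006,-0.06,0,0,0,0,0.9],[-0.012,-0.12,0,0,0,0,0.9],[-0.018,-0.18,0,0,0,0,0.9],[-0.024,-0.24,0,0,0,0,0.9],[-0.03,-0.3,0,0,0,0,0.9]],
])

```text
time: 20.62
ee_pos: [0.421, -0.0271, 0.2267]
tcp_rot: [-180.0, 0.2, -7.7]
ft_force: [1.7, 0.3, -2.7]
gripper_width: 0.0233
finger_force: 29.9
```

drive_tool([
  [[-0.003,-0.042,0,0,0,0,0.9],[-0.007,-0.084,0,0,0,0,0.9],[-0.007,-0.084,0.03,0,0,0,0.9],[-0.007,-0.084,0.08,0,0,0,0.9],[-0.007,-0.084,0.12,0,0,0,0.9]],
])

```text
time: 21.25
ee_pos: [0.4244, 0.0551, 0.1052]
tcp_rot: [180.0, 0.3, -7.6]
ft_force: [1.4, -0.1, -3.1]
gripper_width: 0.0228
finger_force: 29.9
```

drive_tool([
  [[0,0,0,0,0,0,0.9],[0,0,0.01,0,0,0,0.9],[0,0,0.02,0,0,0,0.9],[0,0,0.026,0,0,0,0.9],[0,0,0.026,0,0,0,0.9]],
])

```text
time: 21.88
ee_pos: [0.427, 0.0552, 0.0827]
tcp_rot: [180.0, 0.0, -7.7]
ft_force: [0.8, -0.2, -2.6]
gripper_width: 0.0232
finger_force: 29.9
```

Next I lower, release, rise, and swing out in front of the drawer with the fingers shut.

drive_tool([
  [[0,0,0.002,0,0,0,0.9],[0,0,0.002,0,0,0,0.5],[0,0,0.002,0,0,0,0.5],[0,0,0.002,0,0,0,0.5]],
])

```text
time: 22.38
ee_pos: [0.4274, 0.0553, 0.081]
tcp_rot: [180.0, -0.0, -7.7]
ft_force: [-0.9, 0.0, 0.2]
gripper_width: 0.0451
finger_force: 0.0
```

drive_tool([
  [[0,0,-0.03,0,0,0,0.5],[0,0,-0.08,0,0,0,0.5],[0,0,-0.12,0,0,0,0.5],[0.03,0.06,-0.12,0,0,0,0.9],[0.06,0.12,-0.12,0,0,0,0.9]],
])

```text
time: 23.0
ee_pos: [0.4688, -0.0642, 0.2021]
tcp_rot: [179.9, -0.2, -7.6]
ft_force: [0.7, -0.3, 0.0]
gripper_width: 0.0304
finger_force: 0.0
```

drive_tool([
  [[0.01,0.05,0,0,0,0,1],[0.01,0.1,0,0,0,0,1],[0.01,0.1,0,0,0,0,1]],
])

```text
time: 23.38
ee_pos: [0.463, -0.1681, 0.2003]
tcp_rot: [179.9, 0.1, -8.1]
ft_force: [0.8, 1.1, -0.1]
gripper_width: 0.002
finger_force: 0.0
```

Run:
```python
from h import *
s=status.observe();print(s['ee_pos'],s['tcp_rot'],s['gripper_width'])
print(tool([.4884-.1347*.06,-.0295-.99*.06,.108]).round(4))
a=vision.camera('top')
crop(a,150,135,350,285,4,'t6.png')
```

```text
[ 0.46299273 -0.16809468  0.20029029] [ 1.79940972e+02  5.07116052e-02 -8.13414324e+00] 0.0020419497352763367
[ 0.006  -0.0809  0.0922]
```

View pics/t6.png

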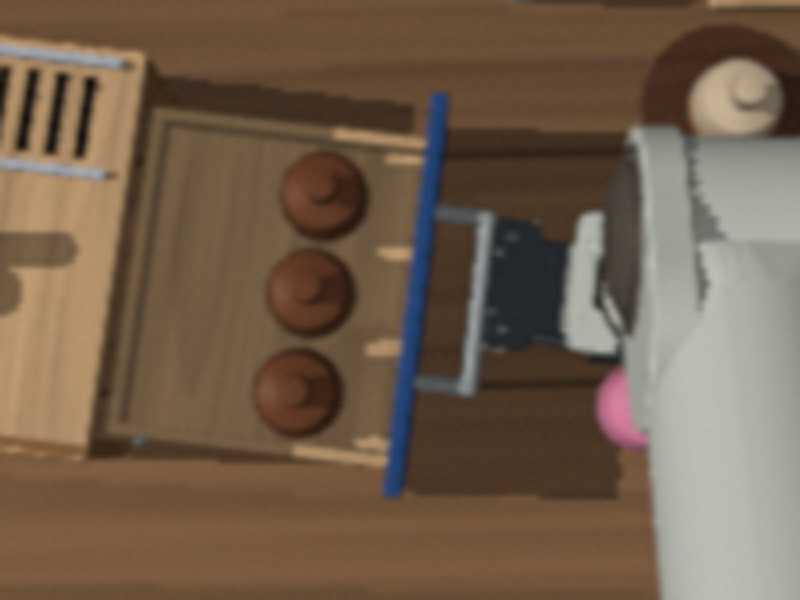

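All three wet jars stand upright on the drawer floor at (323,190), (310,290) and (297,390). Next I push the panel with the shut fingers above the handle.

drive_tool([
  [[0.01,-0.04,0,0,0,0,1],[0.01,-0.08,0,0,0,0.4,1],[0.01,-0.08,0.05,0,0,0.4,1],[0.01,-0.08,0.09,0,0,0.4,1],[0.01,-0.08,0.09,0,0,0.4,1]],
])

```text
time: 24.05
ee_pos: [0.4822, -0.083, 0.1087]
tcp_rot: [-179.9, 0.3, -7.9]
ft_force: [0.5, 0.4, -0.0]
gripper_width: 0.0002
finger_force: 0.0
```

drive_tool([
  [[0,-0.012,0,0,0,0,1],[0,-0.024,0,0,0,0,1],[0,-0.034,0,0,0,0,1],[0,-0.042,0,0,0,0,1],[0,-0.05,0,0,0,0,1]],
])

```text
time: 24.68
ee_pos: [0.4922, -0.0357, 0.1111]
tcp_rot: [180.0, -0.1, -8.1]
ft_force: [1.5, -1.5, 0.8]
gripper_width: 0.0004
finger_force: 0.9
```

drive_tool([
  [[0,-0.012,0,0,0,0,1],[0,-0.026,0,0,0,0,1],[0,-0.04,0,0,0,0,1],[0,-0.054,0,0,0,0,1],[0,-0.068,0,0,0,0,1]],
])

```text
time: 25.3
ee_pos: [0.5014, 0.0325, 0.1107]
tcp_rot: [-180.0, 0.0, -8.1]
ft_force: [0.7, -1.8, 1.2]
gripper_width: 0.0004
finger_force: 1.0
```

drive_tool([
  [[0,-0.014,0,0,0,0,1],[0,-0.028,0,0,0,0,1],[0,-0.042,0,0,0,0,1],[0,-0.056,0,0,0,0,1],[0,-0.068,0,0,0,0,1]],
])

```text
time: 25.92
ee_pos: [0.5108, 0.0999, 0.1107]
tcp_rot: [-180.0, 0.0, -8.1]
ft_force: [0.1, -2.0, 1.3]
gripper_width: 0.0004
finger_force: 0.9
```

drive_tool([
  [[0,-0.006,0,0,0,0,1],[0,-0.01,0,0,0,0,1],[0,-0.014,0,0,0,0,1],[0,-0.018,0,0,0,0,1]],
])

```text
time: 26.42
ee_pos: [0.5129, 0.1163, 0.1105]
tcp_rot: [180.0, 0.0, -8.1]
ft_force: [-0.7, -2.6, 0.5]
gripper_width: 0.0004
finger_force: 0.7
```

Run:
```python
from h import *
s=status.observe();print(s['ee_pos'],s['tcp_rot'],s['ft_force'])
a=vision.camera('top')
crop(a,80,135,280,285,4,'t7.png')
```

```text
[0.51293804 0.11634235 0.11051032] [ 1.79963043e+02  4.95448062e-02 -8.10289113e+00] [-0.6549087  -2.57277119  0.47725021]
```

View pics/t7.png

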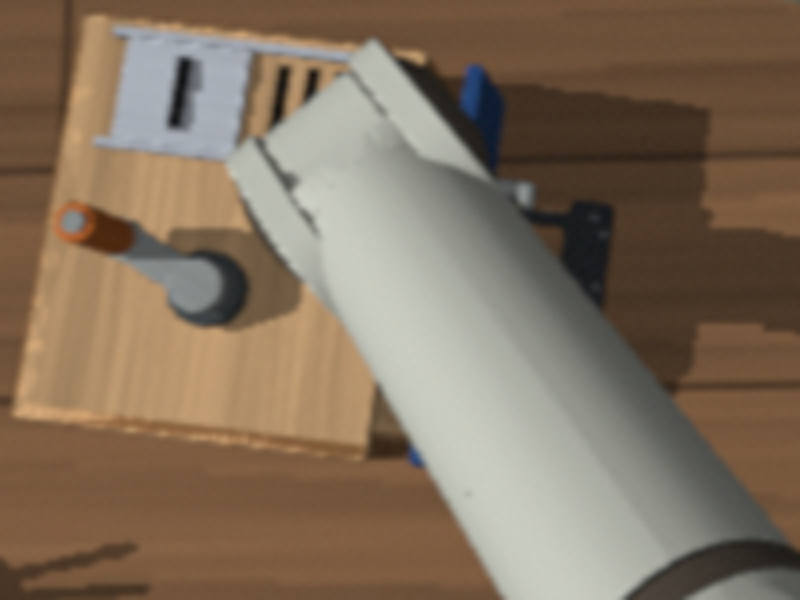

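The panel is still about 20 mm out, so I'll keep pushing gently.

drive_tool([
  [[0,-0.004,0,0,0,0,1],[0,-0.008,0,0,0,0,1],[0,-0.011,0,0,0,0,1],[0,-0.014,0,0,0,0,1]],
])

```text
time: 26.98
ee_pos: [0.5149, 0.1274, 0.1106]
tcp_rot: [179.7, 0.1, -8.2]
ft_force: [-4.0, -11.6, 7.2]
gripper_width: 0.0002
finger_force: 6.3
```

drive_tool([
  [[0,-0.003,0,0,0,0,1],[0,-0.006,0,0,0,0,1],[0,-0.008,0,0,0,0,1]],
])

```text
time: 27.35
ee_pos: [0.5159, 0.1345, 0.1106]
tcp_rot: [179.7, 0.1, -8.2]
ft_force: [-3.1, -8.2, 5.7]
gripper_width: 0.0002
finger_force: 4.0
```

drive_tool([
  [[0,-0.003,0,0,0,0,1],[0,-0.005,0,0,0,0,1]],
])

```text
time: 27.6
ee_pos: [0.5169, 0.1414, 0.1106]
tcp_rot: [179.8, 0.0, -8.1]
ft_force: [-3.1, -9.7, 6.5]
gripper_width: 0.0006
finger_force: 5.2
```

drive_tool([
  [[0,-0.002,0,0,0,0,1],[0,-0.004,0,0,0,0,1],[0,-0.004,0,0,0,0,1]],
])

```text
time: 27.98
ee_pos: [0.5169, 0.1415, 0.1106]
tcp_rot: [179.5, 0.1, -8.3]
ft_force: [-5.4, -15.9, 12.9]
gripper_width: 0.0006
finger_force: 8.4
```

drive_tool([
  [[0,-0.002,0,0,0,0,1],[0,-0.004,0,0,0,0,1],[0,-0.004,0,0,0,0,1]],
])

```text
time: 28.35
ee_pos: [0.5169, 0.1415, 0.1106]
tcp_rot: [179.1, 0.2, -8.4]
ft_force: [-8.2, -23.1, 18.2]
gripper_width: 0.0004
finger_force: 13.0
```

The panel has hit a hard stop, so the drawer is home. I'll back off, rise and check.

drive_tool([
  [[0,0.012,0,0,0,0,1],[0,0.03,0,0,0,0,1],[0,0.06,-0.04,0,0,0,0.6],[0,0.08,-0.1,0,0,0,0.6],[0,0.08,-0.16,0,0,0,0.6]],
])

```text
time: 28.98
ee_pos: [0.5068, 0.0701, 0.2718]
tcp_rot: [-180.0, 0.0, -8.2]
ft_force: [2.6, -0.2, 1.2]
gripper_width: 0.0255
finger_force: 0.0
```

drive_tool([
  [[0,0.04,-0.06,0,0,0,0.4],[0,0.08,-0.06,0,0,0,0.4]],
])

```text
time: 29.22
ee_pos: [0.4983, -0.0061, 0.3349]
tcp_rot: [-180.0, -0.5, -7.8]
ft_force: [0.1, -0.8, -0.6]
gripper_width: 0.0461
finger_force: 0.0
```

Run:
```python
from h import *
s=status.observe();print(s['ee_pos'],s['tcp_rot'],s['gripper_width'])
print(tool([.5265,.3454,.31]).round(4))
a=vision.camera('top');b=vision.camera('side')
A=cv2.resize(a[135:285,80:280],(400,300),interpolation=2);B=cv2.resize(b[180:360,100:340],(400,300),interpolation=2)
cv2.imwrite('pics/c2.png',np.hstack([A,B])[:,:,::-1])
```

```text
[ 0.49827465 -0.00609823  0.33490788] [-179.95052499   -0.48736504   -7.8388995 ] 0.04610338652300951
[-0.0202 -0.352   0.025 ]
```

View pics/c2.png

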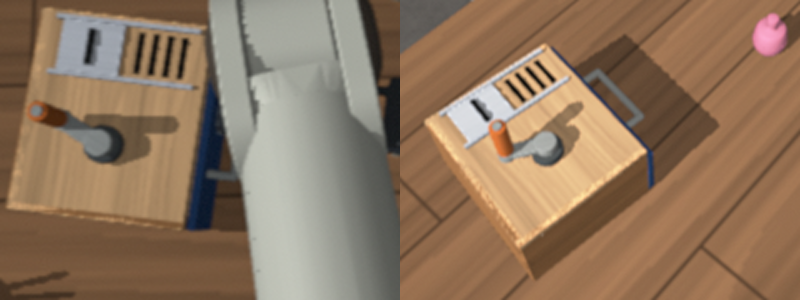

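The top and side views both show the blue panel flush with the cabinet front, so the drawer is home. Next I move over the sleeve.

drive_tool([
  [[-0.003,-0.06,0.005,0,0,0,0.35],[-0.007,-0.12,0.01,0,0,0,0.35],[-0.01,-0.18,0.015,0,0,0,0.35],[-0.013,-0.24,0.02,0,0,0,0.35],[-0.016,-0.29,0.025,0,0,0,0.35]],
])

```text
time: 29.95
ee_pos: [0.5201, 0.2854, 0.305]
tcp_rot: [-179.9, 0.1, -8.0]
ft_force: [1.3, -0.0, 0.6]
gripper_width: 0.0596
finger_force: 0.0
```

drive_tool([
  [[0,-0.03,0,0,0,0,0.35],[-0.002,-0.06,0,0,0,0,0.35],[-0.002,-0.06,0,0,0,0,0.35],[-0.002,-0.06,0,0,0,0,0.35]],
])

```text
time: 30.45
ee_pos: [0.5268, 0.3418, 0.3052]
tcp_rot: [180.0, 0.0, -8.0]
ft_force: [0.5, -1.1, -1.0]
gripper_width: 0.0594
finger_force: 0.0
```

Run:
```python
from h import *
s=status.observe();print(s['ee_pos'],s['tcp_rot'],s['gripper_width'])
print(tool([.5265,.3454,.208]).round(4))
c=cam('wrist');im=vision.camera('wrist')
print(w2p(c,[.5265,.3454,.253]).round()*1.5)
crop(im,0,0,512,384,1.5,'w4.png')
```

```text
[0.52680856 0.34181702 0.30517052] [ 1.79963920e+02  2.53540753e-02 -8.02199909e+00] 0.05940619254602908
[-0.0008 -0.0036  0.0972]
[378. 315.]
```

View pics/w4.png

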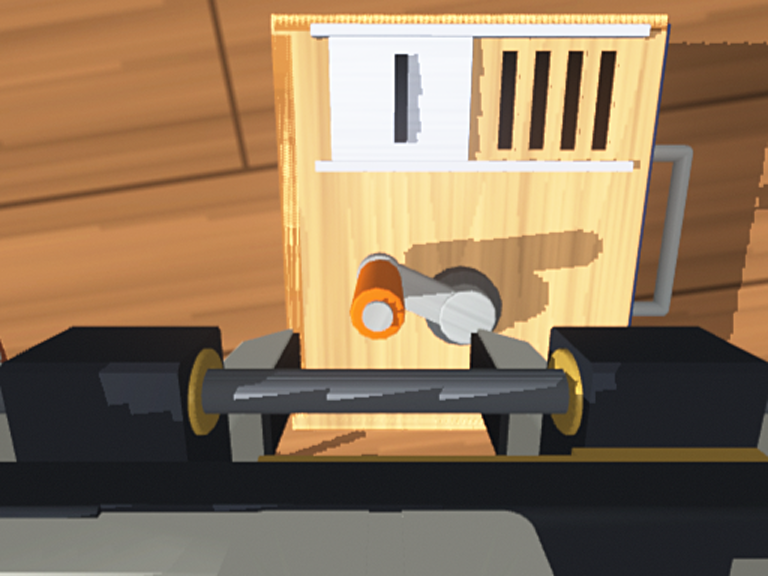

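Sleeve top is at (377,317) against a predicted (378,315), a good match. I descend and grip.

drive_tool([
  [[-0.001,-0.003,0.04,0,0,0,0.35],[-0.001,-0.003,0.08,0,0,0,0.35],[-0.001,-0.003,0.097,0,0,0,0.35],[-0.001,-0.003,0.097,0,0,0,0.35],[-0.001,-0.003,0.097,0,0,0,0.9]],
], squeeze=40)

```text
time: 31.12
ee_pos: [0.5276, 0.3455, 0.2104]
tcp_rot: [-179.9, -0.1, -8.1]
ft_force: [0.3, 0.3, 0.8]
gripper_width: 0.0539
finger_force: 0.0
```

drive_tool([
  [[0,0,0,0,0,0,0.9],[0,0,0,0,0,0,0.9],[0,0,0,0,0,0,0.9],[0,0,0,0,0,0,0.9]],
])

```text
time: 31.62
ee_pos: [0.5268, 0.3454, 0.2093]
tcp_rot: [-180.0, -0.0, -8.1]
ft_force: [0.2, 0.6, 2.5]
gripper_width: 0.0253
finger_force: 40.0
```

```bash
cat > wind.py <<'E'
from h import *
import sys
C=np.array([float(sys.argv[1]),float(sys.argv[2])]) if len(sys.argv)>2 else np.array([.4935,.2945])
s=status.observe();p=s['ee_pos'][:2];d=p-C;r=np.hypot(*d);a=np.arctan2(d[1],d[0])
print(s['ee_pos'],s['tcp_rot'],s['ft_force'],'r',r,'ang',np.degrees(a))
n=int(sys.argv[3]) if len(sys.argv)>3 else 15
for k in range(1,n+1):
    b=a-np.radians(24)*k;q=C+.06*np.array([np.cos(b),np.sin(b)])
    print(k,round(np.degrees(b)),tool([*q,s['ee_pos'][2]])[:2].round(4))
E
python3 wind.py
python3 - <<'E'
from h import *
# hub from earlier wrist view: pose (.5268,.3418,.3052), yaw -8.02
p=vision.camera_params('wrist');T=np.eye(4);T[:3,:3]=R.from_euler('xyz',[179.96,.025,-8.02],degrees=True).as_matrix();T[:3,3]=[.52681,.34182,.30517]
M=np.linalg.inv(T@p['tool_from_camera']);K=np.array([[p['fx'],0,p['cx']],[0,p['fy'],p['cy']],[0,0,1]])
print(p2w((K,M[:3,:3],M[:3,3]),468/1.5,314/1.5,.18))
E
```

```text
[0.52684869 0.34542879 0.20929447] [-1.79955082e+02 -4.51291146e-02 -8.06303258e+00] [0.18248225 0.58551649 2.54965364] r 0.06087591198772399 ang 56.78281152890035
1 33 [0.0195 0.0159]
2 9 [0.0315 0.0377]
3 -15 [0.0337 0.0626]
4 -39 [0.0255 0.0861]
5 -63 [0.0084 0.1043]
6 -87 [-0.0146  0.114 ]
7 -111 [-0.0395  0.1135]
8 -135 [-0.0621  0.1029]
9 -159 [-0.0784  0.0841]
10 -183 [-0.0857  0.0602]
11 -207 [-0.0826  0.0354]
12 -231 [-0.0696  0.0141]
13 -255 [-0.0492 -0.0002]
14 -279 [-0.0247 -0.0049]
15 -303 [-0.0004  0.0008]
[0.49656314 0.29451442 0.18      ]
```

Run:
```python
import numpy as np
# tool axes at yaw -8.06: tx=(.990,-.140), ty=(-.140,-.990); start angle 58 deg, r .06, 24 deg/row clockwise
from h import *
C=np.array([.495,.2945]);tx=np.array([.9901,-.1403]);ty=np.array([-.1403,-.9901])
P=lambda k:.06*np.array([np.cos(np.radians(58-24*k)),np.sin(np.radians(58-24*k))])
for i in range(6):
    print(i,[[round(float((P(5*i+j)-P(5*i))@t),4) for t in(tx,ty)] for j in range(1,6)])
```

```text
0 [[0.0202, 0.0146], [0.0327, 0.0362], [0.0353, 0.061], [0.0277, 0.0848], [0.011, 0.1033]]
1 [[-0.0228, 0.0102], [-0.0477, 0.0102], [-0.0705, 0.0001], [-0.0872, -0.0184], [-0.095, -0.0422]]
2 [[0.0026, -0.0248], [0.015, -0.0464], [0.0352, -0.0611], [0.0596, -0.0663], [0.084, -0.0612]]
3 [[0.0202, 0.0146], [0.0327, 0.0362], [0.0353, 0.061], [0.0277, 0.0848], [0.011, 0.1033]]
4 [[-0.0228, 0.0102], [-0.0477, 0.0102], [-0.0705, 0.0001], [-0.0872, -0.0184], [-0.095, -0.0422]]
5 [[0.0026, -0.0248], [0.015, -0.0464], [0.0352, -0.0611], [0.0596, -0.0663], [0.084, -0.0612]]
```

drive_tool([
  [[0.02,0.0145,0,0,0,0,0.9],[0.0325,0.036,0,0,0,0,0.9],[0.0355,0.061,0,0,0,0,0.9],[0.0275,0.085,0,0,0,0,0.9],[0.011,0.1035,0,0,0,0,0.9]],
])

```text
time: 32.25
ee_pos: [0.5241, 0.2424, 0.2093]
tcp_rot: [-179.7, -0.1, -8.1]
ft_force: [0.2, 9.6, 0.1]
gripper_width: 0.0249
finger_force: 40.0
```

```bash
python3 wind.py .495 .2945 0; python3 -c "
from h import *
print(status.observe()['finger_force'],status.observe()['gripper_width'])"
```

```text
[0.52406882 0.24242549 0.20925697] [-1.79740779e+02 -1.35583742e-01 -8.08893589e+00] [0.18812523 9.57134549 0.13364918] r 0.059638498254419595 ang -60.829053723596665
39.99994218349457 0.02487197298341922
```

drive_tool([
  [[-0.023,0.01,0,0,0,0,0.9],[-0.0475,0.01,0,0,0,0,0.9],[-0.0705,0,0,0,0,0,0.9],[-0.087,-0.0185,0,0,0,0,0.9],[-0.095,-0.042,0,0,0,0,0.9]],
])

```text
time: 32.88
ee_pos: [0.4344, 0.2937, 0.2092]
tcp_rot: [179.7, -0.0, -8.2]
ft_force: [4.2, -6.8, 1.5]
gripper_width: 0.0256
finger_force: 40.0
```

drive_tool([
  [[0.0025,-0.025,0,0,0,0,0.9],[0.015,-0.0465,0,0,0,0,0.9],[0.035,-0.061,0,0,0,0,0.9],[0.0595,-0.0665,0,0,0,0,0.9],[0.084,-0.0615,0,0,0,0,0.9]],
])

```text
time: 33.5
ee_pos: [0.5245, 0.347, 0.2091]
tcp_rot: [180.0, 0.2, -7.9]
ft_force: [-9.1, -4.2, 9.8]
gripper_width: 0.0255
finger_force: 40.0
```

```bash
python3 wind.py .495 .2945 0; python3 -c "
from h import *
print(status.observe()['finger_force'],status.observe()['gripper_width'])"
```

```text
[0.5245487  0.34699226 0.20914237] [179.99732107   0.19127477  -7.87856451] [-9.1056822  -4.212288    9.78105254] r 0.060237548704598486 ang 60.62417248153751
40.0029194355011 0.02548089142162013
```

One full turn is done and tracking is good. Now the second turn.

drive_tool([
  [[0.02,0.0145,0,0,0,0,0.9],[0.0325,0.036,0,0,0,0,0.9],[0.0355,0.061,0,0,0,0,0.9],[0.0275,0.085,0,0,0,0,0.9],[0.011,0.1035,0,0,0,0,0.9]],
])

```text
time: 34.12
ee_pos: [0.5241, 0.2424, 0.2093]
tcp_rot: [-179.7, -0.1, -8.1]
ft_force: [0.4, 9.5, -1.4]
gripper_width: 0.0254
finger_force: 40.0
```

drive_tool([
  [[-0.023,0.01,0,0,0,0,0.9],[-0.0475,0.01,0,0,0,0,0.9],[-0.0705,0,0,0,0,0,0.9],[-0.087,-0.0185,0,0,0,0,0.9],[-0.095,-0.042,0,0,0,0,0.9]],
])

```text
time: 34.75
ee_pos: [0.4344, 0.2937, 0.2092]
tcp_rot: [179.8, -0.0, -8.2]
ft_force: [4.5, -4.5, 1.8]
gripper_width: 0.0254
finger_force: 40.0
```

drive_tool([
  [[0.0005,-0.0125,0,0,0,0,0.9],[0.0025,-0.025,0,0,0,0,0.9]],
])

```text
time: 35.0
ee_pos: [0.44, 0.3202, 0.2091]
tcp_rot: [179.9, 0.1, -8.0]
ft_force: [-2.0, -4.4, 7.0]
gripper_width: 0.0254
finger_force: 40.0
```

```bash
python3 wind.py .495 .2945 0; python3 -c "
from h import *
print(status.observe()['finger_force'],status.observe()['gripper_width'])"
```

```text
[0.44003921 0.32017334 0.20914619] [ 1.79901631e+02  6.49260386e-02 -8.04583788e+00] [-2.03635123 -4.35050192  7.01195409] r 0.06066143061498555 ang 154.96173120767725
40.000993609428406 0.02536660199686256
```

drive_tool([
  [[0.0055,-0.0115,0,0,0,0,0.9],[0.0125,-0.0215,0,0,0,0,0.9]],
])

```text
time: 35.25
ee_pos: [0.4553, 0.3403, 0.2092]
tcp_rot: [179.9, 0.1, -8.0]
ft_force: [-4.0, -4.0, 6.8]
gripper_width: 0.0255
finger_force: 40.0
```

drive_tool([
  [[0.0095,-0.0085,0,0,0,0,0.9],[0.02,-0.0145,0,0,0,0,0.9]],
])

```text
time: 35.5
ee_pos: [0.477, 0.3523, 0.2092]
tcp_rot: [180.0, 0.1, -8.0]
ft_force: [-4.6, -1.8, 6.5]
gripper_width: 0.0251
finger_force: 40.0
```

```bash
python3 wind.py .495 .2945 0
```

```text
[0.47704701 0.352304   0.20916853] [ 1.79984948e+02  1.02013705e-01 -7.99311395e+00] [-4.56262887 -1.77315147  6.54098325] r 0.06052777697848636 ang 107.25395465337955
```

drive_tool([
  [[0.012,-0.004,0,0,0,0,0.9],[0.0245,-0.005,0,0,0,0,0.9]],
])

```text
time: 35.75
ee_pos: [0.5019, 0.3545, 0.2092]
tcp_rot: [-180.0, 0.1, -8.0]
ft_force: [-5.3, -1.0, 6.7]
gripper_width: 0.0252
finger_force: 40.0
```

drive_tool([
  [[0.0125,0.0015,0,0,0,0,0.9],[0.0245,0.005,0,0,0,0,0.9]],
])

```text
time: 36.0
ee_pos: [0.5062, 0.3538, 0.2085]
tcp_rot: [179.9, 1.8, -7.3]
ft_force: [-51.6, 8.8, 21.5]
gripper_width: 0.0254
finger_force: 40.0
```

```bash
python3 wind.py .495 .2945 0
```

```text
[0.50616112 0.3538173  0.20848327] [179.9203717    1.78328638  -7.28451491] [-51.60408264   8.82512122  21.54061077] r 0.06035820350457324 ang 79.34383653307198
```

The crank is at its stop (52 N). I'll ease the command back, hold briefly, then release.

drive_tool([
  [[-0.017,-0.004,0,0,0,0,0.9],[-0.018,-0.004,0,0,0,0,0.9],[-0.018,-0.004,0,0,0,0,0.9],[-0.018,-0.004,0,0,0,0,0.9]],
])

```text
time: 36.5
ee_pos: [0.5064, 0.3537, 0.2086]
tcp_rot: [-179.9, 0.3, -7.9]
ft_force: [-9.4, 5.2, 4.2]
gripper_width: 0.0255
finger_force: 40.0
```

```bash
python3 wind.py .495 .2945 0
```

```text
[0.50636625 0.35371186 0.20862238] [-179.8829672     0.28308639   -7.93704991] [-9.42330383  5.24358097  4.18910393] r 0.0602929144241333 ang 79.13373624699126
```

drive_tool([
  [[0,0,0,0,0,0,0.4],[0,0,0,0,0,0,0.4],[0,0,0,0,0,0,0.4],[0,0,-0.03,0,0,0,0.4],[0,0,-0.08,0,0,0,0.4]],
])

```text
time: 37.12
ee_pos: [0.5088, 0.3494, 0.2874]
tcp_rot: [179.8, 0.2, -8.1]
ft_force: [1.2, -0.1, 0.1]
gripper_width: 0.0551
finger_force: 0.0
```

drive_tool([
  [[0,0.04,-0.04,0,0,0,0.4],[0,0.1,-0.05,0,0,0,0.4],[0,0.16,-0.05,0,0,0,0.4],[0,0.22,-0.05,0,0,0,0.4],[0,0.26,-0.05,0,0,0,0.4]],
])

```text
time: 37.75
ee_pos: [0.4726, 0.0898, 0.3391]
tcp_rot: [180.0, -0.1, -8.3]
ft_force: [1.1, 0.5, -0.3]
gripper_width: 0.0551
finger_force: 0.0
```

drive_tool([
  [[0,0.05,0,0,0,0,0.4],[0,0.1,0,0,0,0,0.4],[0,0.1,0,0,0,0,0.4],[0,0.1,0,0,0,0,0.4]],
])

```text
time: 38.25
ee_pos: [0.4589, -0.0052, 0.3389]
tcp_rot: [-180.0, -0.0, -8.1]
ft_force: [0.6, -0.5, -0.6]
gripper_width: 0.0552
finger_force: 0.0
```

Run:
```python
from h import *
a=vision.camera('top');b=vision.camera('side')
A=cv2.resize(a,(400,300),interpolation=2);B=cv2.resize(b[120:360,80:400],(400,300),interpolation=2)
cv2.imwrite('pics/c3.png',np.hstack([A,B])[:,:,::-1])
```

```text
(no output)
```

View pics/c3.png

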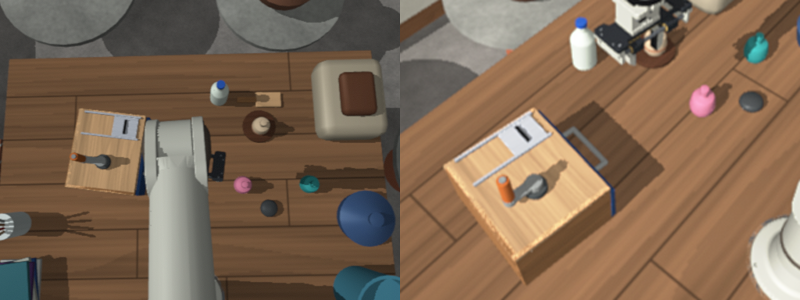

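The shutter covers the slots, the drawer is flush, the dry jar is on the bat, and the bystanders haven't moved. Handing in.

```bash
python3 -c "
from bench import order
print(order.finish_job())"
```

```text
the job is handed in; nothing more can be done
None
```

I finished the task and handed it in at about 38 s of robot time: the dry jar is on the bat, the three wet jars are in the closed drawer, and the crank is wound to its stop with the vent shut and the sleeve released; the wet jars were last seen upright just before the drawer closed, and no score came back.

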